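# Unscrew the storage jar and lay its lid on the board

## Robot

A 6-joint arm with a two-finger parallel gripper is mounted at the origin on a cart in front of the work surface, level with it; the furniture and walls round the work are solid. World frame = base frame: x ahead of the robot, y to its left, z up, the work surface at z = 0. Lengths are in m, angles in rad, forces in N, time in s.
With the tool pointing down it reaches from about 0.35 to 0.975 m from the base axis. Payload 4.9 kg.
Tool frame: the origin (TCP) lies midway between the tips of the shut fingers; the grasp point (between the pads) lies behind it (manip.grasp_offset is the y of the grasp point in the tool frame, in m); y points along the fingers, z is the direction in which the jaws open and shut, and the axes are right-handed (so a half turn about y gives the same grasp; the last joint's range is limited). The gripper opens to 85 mm and grips with 20 to 120 N. Pads are 22 mm wide; open, the fingers measure 114 mm over their backs; the gripper's body (76 mm by 85 mm) begins 54 mm behind the grasp point. The pads swing forward as they close: fully open they stand 13 mm farther back than shut.
Start: joints at [-1.29, 0.053, 1.613, -0, 1.476, -0.119], TCP at [0.243, -0.576, 0.231] pointing down, gripper open.
Joint ranges: [-3.01, 3.01], [-1.01, 2.22], [0.06, 2.58], [-1.02, 4.17], [0.09, 2.62], [-3.14, 3.14]. Speed limits (rad/s): [2.57, 2.57, 3.14, 3.14, 3.14, 3.14].

## Interface

Orientations are given as a unit quaternion [w, x, y, z].
In Python, from plant import manip gives the robot as it stands. The module is installed in compiled form; this text tells all that it offers.
- The arm moves only by the shell command python3 -m jog 'ROWS'. ROWS is a JSON object of lists of equal length, an entry for each row: "offset": the shift along the world's x, y, z in units of 50 mm (1.0 is 50 mm), a list of three; "angular": the turn, a rotation vector about the world's x, y, z in units of 6 degrees (1.0 is 6 degrees), a list of three; "jaw": the finger opening in mm, from 0 to 85.4. In form: {"offset": [[tx, ty, tz], ...], "angular": [[ax, ay, az], ...], "jaw": [jaw, ...]}. A call has 1 to 12 rows; each row shifts and turns the commanded pose from where the row before left it; what a row does not reach is not made up. A row lasts 1/10 s, in which the tool goes at most 50 mm and 8.59 degrees, less where a joint would pass 70% of its speed; a pose out of reach is approached as far as the arm can. A call is refused whole if a number of a shift passes 1 or a number of a turn 1, either way. A call with a gripper value outside its range is refused whole. The fingers move at their own pace and stop on an object; the grip force is fixed at half the most. Time passes only in rows, so rows that do not move let the fingers close. It gives the time, the measured TCP pose, the force and the opening at its end, in the units of the state.
- manip.state(): the state, without advancing time (a new reading comes with each control period).
- manip.grab_frame(name): name is "side" or "top"; returns the picture (384x512x3 uint8, blue, green, red); there is no depth.
- manip.camera_model(name): a dict with "fx", "fy", "cx", "cy" (pixels), "rvec" (rotation vector, rad) and "tvec" (3), from world to camera coordinates, as OpenCV has them. Camera axes: x right, y down, z forward; pixel columns grow to the right and rows downward; lengths in m; the calibration is good to about 2 mm. A picture is of the moment at which its call begins. camera_model takes no time and is no camera call.
- manip.job_done(): hands the job in, once; it reports no verdict.
The state is a dict: "time": time; "joint_pos": joint angles; "joint_vel": joint speeds; "joint_efforts": joint torques, N m; "tool_pos": TCP position; "tool_rot": TCP orientation; "contact_force": force on the tool from outside, world axes, zero at the start; "ft_torque": the same for the moment, N m; "gripper_width": opening from 0.0 (shut) to 1.0 (fully open).
Only numpy, scipy, OpenCV 4.12 (cv2) and the standard library are available. Lean on these libraries where they do the work, as an engineer would, in place of code of your own. Each camera call takes 0.05 s, during which the arm holds its last target.

## Task

Open the glass jar held in the clamp stand: unscrew its lid anticlockwise until the thread lets go and lift it straight off without wrenching it over the thread. Lay the lid, right way up, on the middle of the wooden serving board's blade; set it down gently, do not drop it. Leave the other things where they are.

Things in the scene. Friction and masses are not known exactly. Their poses are not given: they have to be found in the camera images.
- lid_center (a point): Centre (half-way up) of the black ribbed screw lid: a round cap 58 mm across, 32 mm high, about 60 g, flat top. Closed on the jar at first, its top 95 mm above the worktop. z up. It turns easily (under 0.1 N m), has about 1 mm of play and stays where it is when let go part-way.
- jar_mouth (a point): Centre of the jar's rim, 91 mm above the worktop, on the thread's axis, z up. Turning the lid anticlockwise seen from above raises it 14 mm a turn. The thread lets go after about 1.1 turns (6.6 to 7.1 rad), the lid then 14 to 17 mm above its closed height; before that it cannot be pulled off. Once free it must rise 14 mm more to clear the neck.
- jar: Glass jar with its stand, origin on the worktop on the jar's axis. The jar is 53 mm across below the lid (narrower than the lid, so fingers may reach past the lid's lower edge), neck 46 mm over the threads. It is clamped fast in a fixed dark round stand (116 mm across, three jaws 36 mm high, 80 mm across): it neither turns nor lifts.
- board_mid (a point): Middle of the upper face of the serving board's blade, 14 mm above the worktop. The wooden board lies flat and fixed; its blade is 150 mm wide along this frame's x and 180 mm along its y, and the short handle points to -y. z up.
- teaspoon: Bystander: steel teaspoon 132 x 26 x 9 mm lying between jar stand and board; origin at its middle, underside.
- sugar_jar: Bystander: closed squat jar with a black lid, 61 mm across, 110 mm high, standing behind; origin at the middle of its underside. Not the jar to open.
- spice_low: Bystander: small closed spice jar, 45 mm across, 75 mm high, standing behind; origin at the middle of its underside.
- tin_small: Bystander: small food tin, 57 mm across, 72 mm high, standing behind the board; origin at the middle of its underside.
Mind the look-alikes: they are no part of the job. Leave any green look-alike of the part that bears lid_center alone.

How it is judged:
On the way, in this order (a step that is already met when the one before it is completed fails the run):
1. the lid has been screwed up by 8 mm or more, still on the neck (z of lid_center in the frame of jar_mouth above -0.004 m and horizontal distance between lid_center and jar_mouth below 0.006 m), for 0.1 s.
2. the lid has been lifted clear of the jar (z of lid_center in the frame of jar_mouth above 0.022 m), for 0.1 s.
At the end, for the whole second after the job is handed in: The lid lies flat and right way up (within 0.15 rad) at rest on the board's upper face, its centre within 50 mm of the middle of the blade (horizontal distance between lid_center and board_mid below 0.05 m and z of lid_center in the frame of board_mid between 0.01 and 0.022 m and angle between lid_center's own z axis and vertical below 0.15 rad and linear speed of lid below 0.02 m/s); the robot touches nothing.
It fails at once if the lid is wrenched: more than 80 N between lid and jar (contact force between lid and jar above 80 N).
It fails at once if the lid falls freely (faster than 0.7 m/s, out of the fingers) (linear speed of lid above 0.7 m/s and contact force between lid and the fingers below 0.05 N).
It fails at once if a bystander is moved more than 30 mm (distance of any of teaspoon, sugar_jar, spice_low, tin_small from where it was at the start of the episode above 0.03 m).
It also fails if it takes over 72 s, if anything falls off the work surface, if the arm or the gripper's body presses on something with over 40 N, if the wrist force passes 120 N, or if a joint passes its speed limit or range.

## Working session

There is one attempt and no reset: what is moved stays moved. The work goes in short steps, Python scripts to look and compute and a shell command to move; the robot and the scene stay as the last step left them, time stands still between calls to the robot, and variables do not carry over. Pictures are saved under pics/ and viewed, and the job is handed in when it is done.

```bash
mkdir -p pics; python3 - <<'E'
from plant import manip
import cv2
print(manip.state()); print(manip.grasp_offset)
for n in("side","top"):
    cv2.imwrite(f"pics/{n}0.png",manip.grab_frame(n)); print(n,manip.camera_model(n))
E
```

```text
{'time': 0.0, 'joint_pos': array([-1.29000201e+00,  5.34115642e-02,  1.61425758e+00,  1.49925337e-05,
        1.47601634e+00, -1.19017857e-01]), 'joint_vel': array([-2.84215088e-04,  1.98805323e-03,  4.91618821e-04, -8.93995346e-05,
       -1.16235301e-03, -1.07312352e-04]), 'joint_efforts': array([ 3.29103903e-03, -3.93671143e+01, -3.70175958e+01,  1.94202189e-04,
        6.95652081e-03,  7.03009661e-06]), 'tool_pos': array([ 0.24310155, -0.57511931,  0.23005087]), 'tool_rot': array([ 0.14036025, -0.1404693 ,  0.69376257, -0.6922867 ]), 'contact_force': array([ 0.74641129, -0.20128558, -0.22232953]), 'ft_torque': array([-0.0250898 ,  0.05514537,  0.02081157]), 'gripper_width': 1.0001794902600691}
-0.0187
side {'fx': 393.33042969278426, 'fy': 393.33042969278426, 'cx': 259.28737526968297, 'cy': 191.07562959841218, 'rvec': array([ 0.64729156, -2.37798435,  1.43884428]), 'tvec': array([0.45100048, 0.21026755, 0.6880941 ])}
top {'fx': 446.05202989881946, 'fy': 446.05202989881946, 'cx': 256.4669449568032, 'cy': 188.39544271616532, 'rvec': array([ 2.09283624, -2.11775642,  0.23520815]), 'tvec': array([0.00381506, 0.54171514, 0.87175657])}
```

View pics/side0.png

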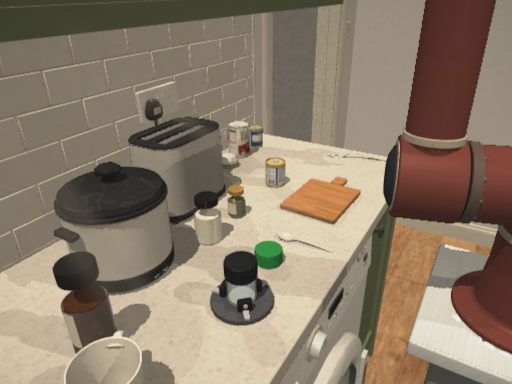

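View pics/top0.png

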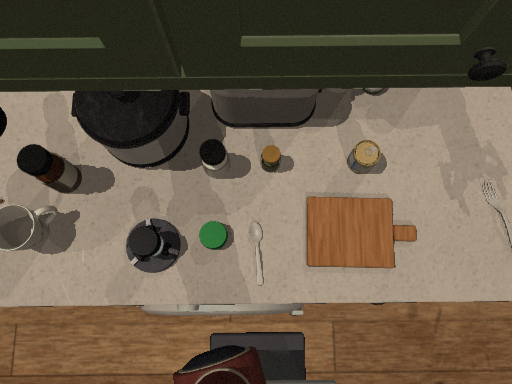

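The side view shows the black-lidded jar in its round stand at about (240,268). The green look-alike is at (269,255), the spoon at (300,240) and the board at (322,198). In the top view the lid is at about (146,243), the stand at (153,245), the green lid at (213,235), the spoon at (258,250) and the board blade at (350,232).

```bash
cat > h.py <<'E'
import numpy as np,cv2
from plant import manip
from scipy.spatial.transform import Rotation as Ro
def ray(n,u,v,z):
    m=manip.camera_model(n);R=cv2.Rodrigues(m['rvec'])[0];C=-R.T@m['tvec']
    d=R.T@np.array([(u-m['cx'])/m['fx'],(v-m['cy'])/m['fy'],1]);return C+d*(z-C[2])/d[2]
def proj(n,p):
    m=manip.camera_model(n);K=np.array([[m['fx'],0,m['cx']],[0,m['fy'],m['cy']],[0,0,1]])
    return cv2.projectPoints(np.array(p,float).reshape(-1,1,3),m['rvec'],m['tvec'],K,None)[0].reshape(-1,2)
E
python3 - <<'E'
from h import *
t=cv2.imread('pics/top0.png');s=cv2.imread('pics/side0.png')
hsv=cv2.cvtColor(t,cv2.COLOR_BGR2HSV)
m=cv2.inRange(hsv,(5,110,110),(18,255,255));m[290:]=0;m[:150]=0
n,l,st,c=cv2.connectedComponentsWithStats(m);k=1+np.argmax(st[1:,4]);print(st[k],c[k])
blade=((l==k)*255).astype('uint8');cs=cv2.morphologyEx(blade,cv2.MORPH_OPEN,np.ones((25,25)))
r=cv2.minAreaRect(cv2.findContours(cs,0,1)[0][0]);print(r,'board',ray('top',*r[0],.014))
print([ray('top',*p,.014).round(3) for p in cv2.boxPoints(r)])
a=cv2.resize(t[205:285,110:190],None,fx=7,fy=7,interpolation=cv2.INTER_CUBIC)
b=cv2.resize(s[240:330,200:290],None,fx=6,fy=6,interpolation=cv2.INTER_CUBIC)
cv2.imwrite('pics/c1.png',cv2.convertScaleAbs(a,alpha=2.5));cv2.imwrite('pics/c2.png',cv2.convertScaleAbs(b,alpha=2))
E
```

```text
[ 307  197   87   71 5865] [349.93913043 231.95260017]
((350.0, 231.5), (68.99998474121094, 83.99998474121094), 90.0) board [ 0.45479045 -0.20254735  0.014     ]
[array([ 0.531, -0.115,  0.014]), array([ 0.529, -0.299,  0.014]), array([ 0.381, -0.287,  0.014]), array([ 0.383, -0.11 ,  0.014])]
```

View pics/c1.png

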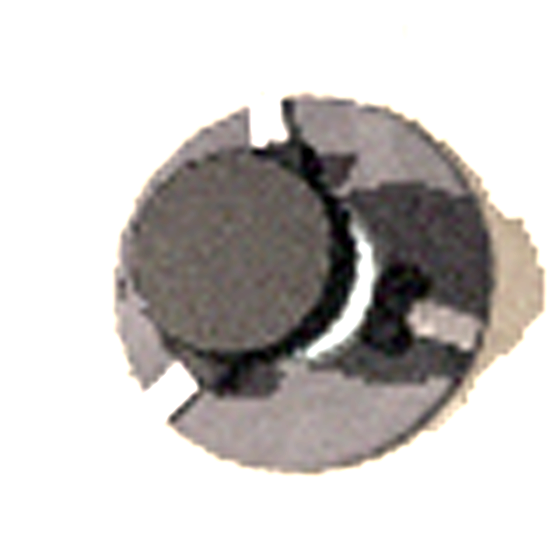

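View pics/c2.png

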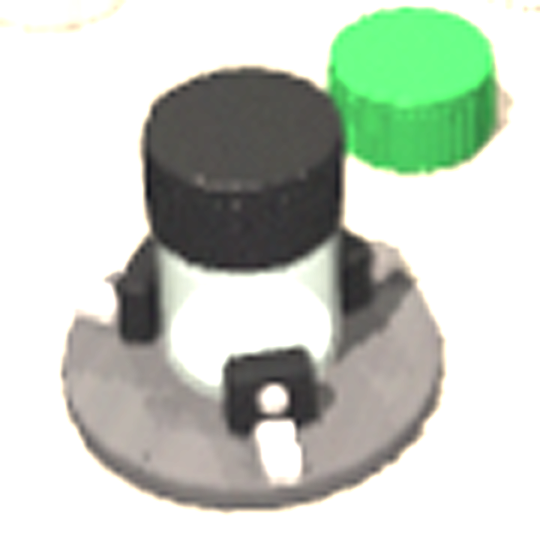

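```bash
python3 - <<'E'
from h import *
print(ray('top',142.6,240.3,.095),ray('side',240.25,260.9,.095))
# stand: dark disc by colour in top
p=ray('top',142.6,240.3,.095)
ang=np.linspace(0,2*np.pi,60)
t=cv2.imread('pics/top0.png');s=cv2.imread('pics/side0.png')
def dr(c):
  out=[]
  for n,im,(x0,y0) in(('top',t,(110,205)),('side',s,(200,240))):
    a=cv2.convertScaleAbs(cv2.resize(im[y0:y0+80,x0:x0+80],None,fx=5,fy=5,interpolation=cv2.INTER_CUBIC),alpha=2)
    for r,z,col in((.029,.095,(0,0,255)),(.029,.063,(0,255,255)),(.058,.012,(255,0,0))):
      q=proj(n,[(c[0]+r*np.cos(A),c[1]+r*np.sin(A),z) for A in ang]);cv2.polylines(a,[((q-[x0,y0]+.5)*5).astype(int)],True,col,1)
    out.append(a)
  return np.hstack(out)
c=(p+ray('side',240.25,260.9,.095))/2
cv2.imwrite('pics/ov.png',dr(c))
R=Ro.from_quat(manip.state()['tool_rot'][[1,2,3,0]]).as_matrix();print(R.round(3))
E
```

```text
[0.43238239 0.2216271  0.095     ] [0.42755589 0.22478427 0.095     ]
[[-0.921 -0.001  0.389]
 [-0.389  0.002 -0.921]
 [-0.    -1.    -0.002]]
```

View pics/ov.png

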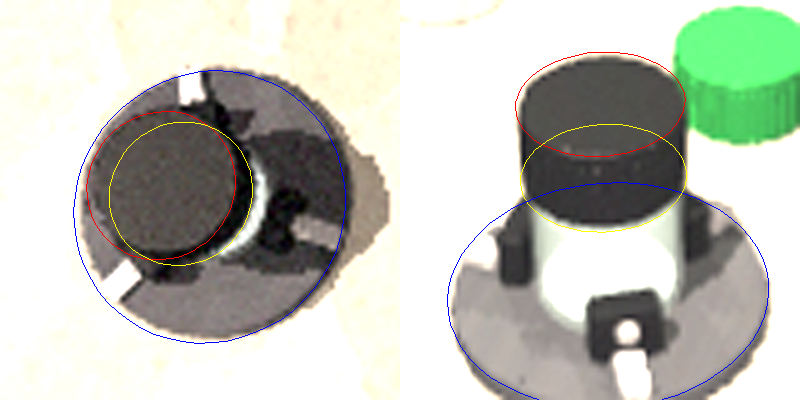

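```bash
python3 -m jog '{"offset":[[0.75,0.5,0],[0.75,0.8,0],[0.75,0.8,0],[0.75,0.8,0],[0.75,0.8,0],[0,0.8,0],[0,0.8,0],[0,0.8,0],[0,0.8,0],[0,0.8,0]],"angular":[[0,0,0],[0,0,0],[0,0,-1],[0,0,-1],[0,0,-1],[0,0,-1],[0,0,-1],[0,0,-1],[0,0,-1],[0,0,0]],"jaw":[85,85,85,85,85,85,85,85,85,85]}'; python3 -c "
from h import *
s=manip.state();print(s['joint_pos'].round(3),s['tool_pos'].round(4),Ro.from_quat(s['tool_rot'][[1,2,3,0]]).as_matrix().round(3))"
```

```text
time: 1.1
tool_pos: [0.4171, -0.203, 0.2307]
tool_rot: [-0.118, 0.118, 0.697, -0.697]
contact_force: [0.3, 0.7, 0.0]
gripper_width: 0.995
[-0.614 -0.349  1.974  0.     1.518  1.292] [ 0.4171 -0.203   0.2307] [[-0.944 -0.    -0.329]
 [ 0.329  0.001 -0.944]
 [ 0.001 -1.    -0.   ]]
```

```bash
python3 -m jog '{"offset":[[0.1,0.8,0],[0.1,0.8,0],[0.05,0.8,0],[0,0.8,0],[0,0.8,0],[0,0.8,0],[0,0.8,0],[0,0.8,0],[0,0.8,0],[0,0.8,0],[0,0.5,0],[0,0,0]],"angular":[[0,0,-1],[0,0,-1],[0,0,-1],[0,0,-1],[0,0,-1],[0,0,0],[0,0,0],[0,0,0],[0,0,0],[0,0,0],[0,0,0],[0,0,0]],"jaw":[85,85,85,85,85,85,85,85,85,85,85,85]}'; python3 -c "
from h import *
for n in('top','side'): cv2.imwrite(f'pics/{n}1.png',manip.grab_frame(n))
s=manip.state();print(s['joint_pos'].round(3),s['tool_pos'].round(4),Ro.from_quat(s['tool_rot'][[1,2,3,0]]).as_matrix().round(3))"
```

```text
time: 2.3
tool_pos: [0.4293, 0.2225, 0.2307]
tool_rot: [0.293, -0.292, -0.644, 0.644]
contact_force: [0.6, 0.1, 0.4]
gripper_width: 0.998
[ 0.32  -0.297  1.934 -0.     1.506  2.746] [0.4297 0.2203 0.2308] [[-0.656 -0.001 -0.755]
 [ 0.755 -0.001 -0.656]
 [ 0.    -1.     0.001]]
```

View pics/side1.png

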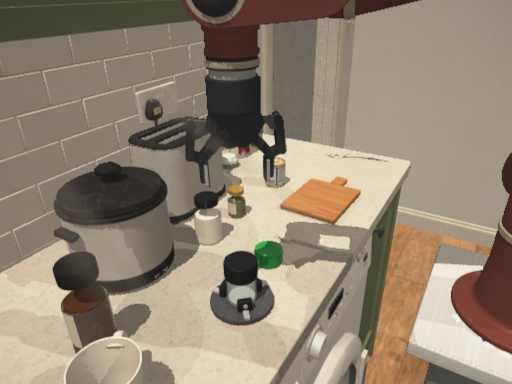

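View pics/top1.png

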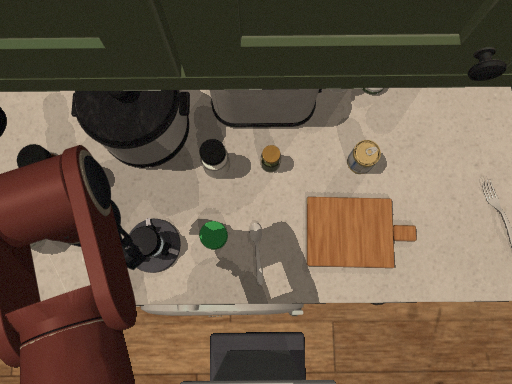

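```bash
python3 -m jog '{"offset":[[0,0.0,-0.7],[0,0,-0.7],[0,0,-0.6],[0,0,0],[0,0,0]],"angular":[[0,0,-1],[0,0,-0.5],[0,0,0],[0,0,0],[0,0,0]],"jaw":[85,85,85,85,85]}'; python3 - <<'E'
from h import *
im=manip.grab_frame('side')
s=manip.state();R=Ro.from_quat(s['tool_rot'][[1,2,3,0]]).as_matrix();print(s['joint_pos'].round(3),s['tool_pos'].round(4),R.round(3))
p=s['tool_pos'];tips=[p-.013*R[:,1]+k*.0427*R[:,2] for k in(1,-1)];print(proj('side',tips))
c=cv2.convertScaleAbs(cv2.resize(im[170:320,180:310],None,fx=4,fy=4,interpolation=cv2.INTER_CUBIC),alpha=2)
for q in proj('side',tips): cv2.circle(c,tuple(((q-[180,170]+.5)*4).astype(int)),3,(0,0,255),1)
cv2.imwrite('pics/s2.png',c)
E
```

```text
time: 2.9
tool_pos: [0.4301, 0.2193, 0.1315]
tool_rot: [0.344, -0.344, -0.618, 0.618]
contact_force: [-0.1, 0.3, 1.3]
gripper_width: 0.991
[ 0.318 -0.213  2.032 -0.     1.321  2.904] [0.4311 0.2198 0.1329] [[-0.528  0.002 -0.85 ]
 [ 0.85   0.001 -0.528]
 [-0.001 -1.    -0.002]]
[[264.80152465 233.45461034]
 [213.31637169 234.38097958]]
```

View pics/s2.png

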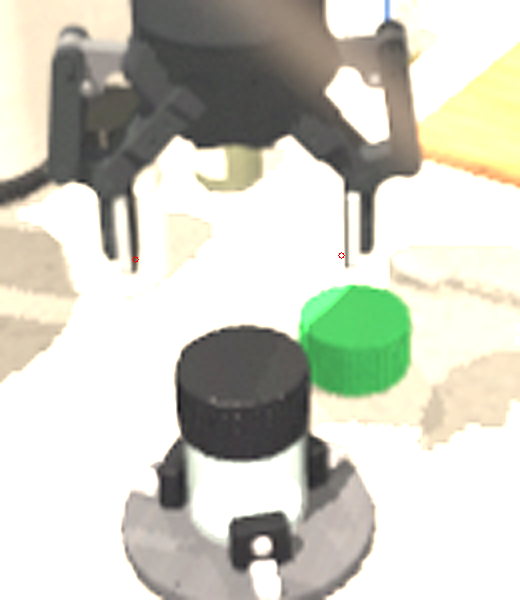

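```bash
python3 - <<'E'
from h import *
m=manip.camera_model('side');R=cv2.Rodrigues(m['rvec'])[0];print(-R.T@m['tvec'])
for d in((0,0),(.7,0),(.7,1),(.7,2)):print(d,ray('side',240.25-d[0],260.9-d[1],.095))
E
```

```text
[0.11785652 0.66912845 0.50937641]
(0, 0) [0.42755589 0.22478427 0.095     ]
(0.7, 0) [0.42859132 0.22538102 0.095     ]
(0.7, 1) [0.43011887 0.22306791 0.095     ]
(0.7, 2) [0.43165767 0.22073779 0.095     ]
```

```bash
python3 -m jog '{"offset":[[0.01,0.03,-0.5],[0,0,-0.5],[0,0,-0.4],[0,0,0],[0,0,0]],"angular":[[0,0,0],[0,0,0],[0,0,0],[0,0,0],[0,0,0]],"jaw":[85,85,85,75,68]}'; python3 - <<'E'
from h import *
im=manip.grab_frame('side')
for i in range(3):
  s=manip.state();print(s['tool_pos'].round(4),s['contact_force'].round(2),s['gripper_width'])
c=cv2.convertScaleAbs(cv2.resize(im[170:320,180:310],None,fx=4,fy=4,interpolation=cv2.INTER_CUBIC),alpha=2)
cv2.imwrite('pics/s3.png',c)
E
```

```text
time: 3.45
tool_pos: [0.4319, 0.222, 0.0633]
tool_rot: [-0.343, 0.344, 0.619, -0.617]
contact_force: [0.6, 1.2, -0.5]
gripper_width: 0.799
[0.4324 0.2222 0.0638] [ 0.5  -0.35  1.32] 0.7936897830391184
[0.4324 0.2222 0.0638] [ 0.5  -0.35  1.32] 0.7936897830391184
[0.4324 0.2222 0.0638] [ 0.5  -0.35  1.32] 0.7936897830391184
```

View pics/s3.png

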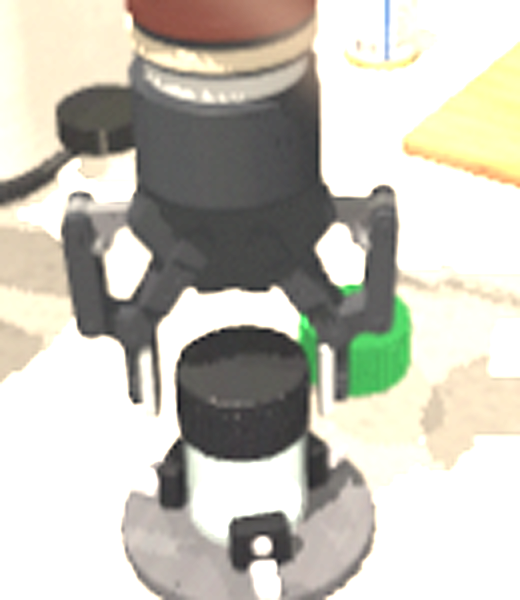

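```bash
python3 -m jog '{"offset":[[0,0,0],[0,0,0],[0,0,0]],"angular":[[0,0,0],[0,0,0],[0,0,0]],"jaw":[60,58,57]}';python3 -m jog '{"offset":[[0,0,0],[0,0,0]],"angular":[[0,0,0],[0,0,0]],"jaw":[50,50]}'
```

```text
time: 3.8
tool_pos: [0.4313, 0.2217, 0.0638]
tool_rot: [0.343, -0.344, -0.618, 0.618]
contact_force: [-4.9, -2.8, 8.4]
gripper_width: 0.674
time: 4.0
tool_pos: [0.4313, 0.2217, 0.064]
tool_rot: [0.343, -0.344, -0.618, 0.618]
contact_force: [-4.6, -3.8, 10.1]
gripper_width: 0.667
```

```bash
python3 -m jog '{"offset":[[-0.01,-0.005,0.01],[0,0,0.005],[0,0,0.005],[0,0,0.005],[0,0,0.005]],"angular":[[0,0,0],[0,0,0.5],[0,0,1],[0,0,1],[0,0,1]],"jaw":[50,50,50,50,50]}'
```

```text
time: 4.5
tool_pos: [0.431, 0.2219, 0.0644]
tool_rot: [-0.223, 0.224, 0.671, -0.67]
contact_force: [-1.0, -0.4, 1.3]
gripper_width: 0.673
```

```bash
python3 -m jog '{"offset":[[0,0,0.005],[0,0,0.005],[0,0,0.005],[0,0,0.005],[0,0,0.005],[0,0,0.005],[0,0,0.005],[0,0,0.005],[0,0,0.005],[0,0,0.005],[0,0,0.005],[0,0,0.005]],"angular":[[0,0,1],[0,0,1],[0,0,1],[0,0,1],[0,0,1],[0,0,1],[0,0,1],[0,0,1],[0,0,1],[0,0,1],[0,0,1],[0,0,1]],"jaw":[50,50,50,50,50,50,50,50,50,50,50,50]}'; python3 - <<'E'
from h import *
im=manip.grab_frame('side')
s=manip.state();print(s['joint_pos'].round(3),s['tool_pos'].round(4),s['contact_force'].round(2),s['ft_torque'].round(2),s['gripper_width'])
c=cv2.convertScaleAbs(cv2.resize(im[170:320,180:310],None,fx=4,fy=4,interpolation=cv2.INTER_CUBIC),alpha=2)
cv2.imwrite('pics/s4.png',c)
E
```

```text
time: 5.7
tool_pos: [0.431, 0.2218, 0.0672]
tool_rot: [0.214, -0.213, 0.674, -0.674]
contact_force: [0.1, -0.7, 0.6]
gripper_width: 0.662
[ 0.322 -0.125  2.074  0.     1.189  1.276] [0.4311 0.2218 0.0672] [0.17 0.14 1.33] [-0.06  0.    0.  ] 0.6645554570131508
```

View pics/s4.png

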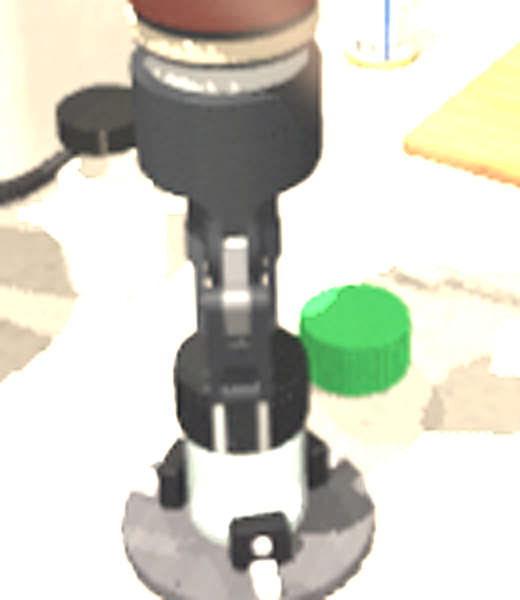

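```bash
python3 -m jog '{"offset":[[0,0,0.005],[0,0,0.005],[0,0,0.005],[0,0,0.005],[0,0,0.005],[0,0,0.005],[0,0,0.005],[0,0,0.005],[0,0,0.005],[0,0,0.005],[0,0,0.005],[0,0,0.005]],"angular":[[0,0,1],[0,0,1],[0,0,1],[0,0,1],[0,0,1],[0,0,1],[0,0,1],[0,0,1],[0,0,1],[0,0,1],[0,0,1],[0,0,1]],"jaw":[50,50,50,50,50,50,50,50,50,50,50,50]}'; python3 -m jog '{"offset":[[0,0,0.005],[0,0,0.005],[0,0,0.005],[0,0,0.004],[0,0,0.005],[0,0,0.004],[0,0,0.005],[0,0,0.004],[0,0,0.005],[0,0,0.004],[0,0,0.005],[0,0,0.004]],"angular":[[0,0,1],[0,0,1],[0,0,1],[0,0,1],[0,0,1],[0,0,1],[0,0,1],[0,0,1],[0,0,1],[0,0,1],[0,0,1],[0,0,1]],"jaw":[50,50,50,50,50,50,50,50,50,50,50,50]}'; python3 - <<'E'
from h import *
im=manip.grab_frame('side')
s=manip.state();print(s['joint_pos'].round(3),s['tool_pos'].round(4),s['contact_force'].round(2),s['ft_torque'].round(2),s['gripper_width'])
c=cv2.convertScaleAbs(cv2.resize(im[170:320,180:310],None,fx=4,fy=4,interpolation=cv2.INTER_CUBIC),alpha=2)
cv2.imwrite('pics/s5.png',c)
E
```

```text
time: 6.95
tool_pos: [0.4309, 0.2219, 0.07]
tool_rot: [0.569, -0.568, 0.42, -0.421]
contact_force: [-0.1, 0.0, 1.0]
gripper_width: 0.665
time: 8.15
tool_pos: [0.4308, 0.2218, 0.0728]
tool_rot: [0.707, -0.707, 0.005, -0.007]
contact_force: [-0.9, 0.5, 2.8]
gripper_width: 0.668
[ 0.322 -0.133  2.071  0.     1.201 -1.235] [0.4309 0.2218 0.0729] [-0.26  0.29  1.61] [-0.15  0.04 -0.04] 0.6643087071652729
```

View pics/s5.png

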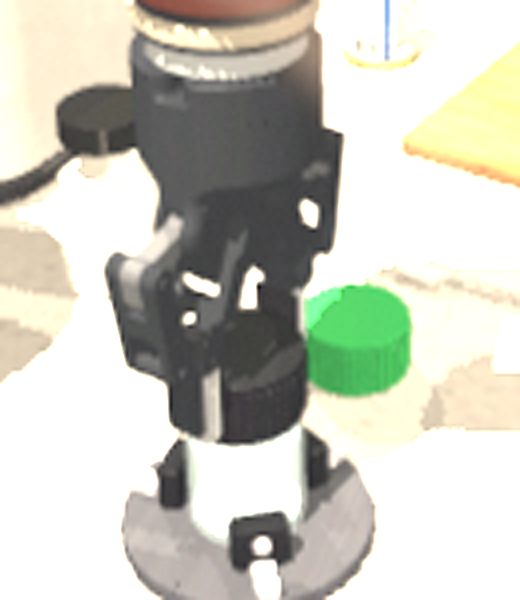

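```bash
python3 -m jog '{"offset":[[0,0,0.005],[0,0,0.005],[0,0,0.005],[0,0,0.004],[0,0,0.005],[0,0,0.004],[0,0,0.005],[0,0,0.004],[0,0,0.005],[0,0,0.004],[0,0,0.005],[0,0,0.004]],"angular":[[0,0,1],[0,0,1],[0,0,1],[0,0,1],[0,0,1],[0,0,1],[0,0,1],[0,0,1],[0,0,1],[0,0,1],[0,0,1],[0,0,1]],"jaw":[50,50,50,50,50,50,50,50,50,50,50,50]}'; python3 -m jog '{"offset":[[0,0,0.005],[0,0,0.005],[0,0,0.005],[0,0,0]],"angular":[[0,0,1],[0,0,1],[0,0,1],[0,0,0]],"jaw":[50,50,50,50]}'; python3 - <<'E'
from h import *
s=manip.state();print(s['joint_pos'].round(3),s['tool_pos'].round(4),s['contact_force'].round(2))
E
```

```text
time: 9.4
tool_pos: [0.431, 0.2217, 0.0756]
tool_rot: [-0.575, 0.576, 0.411, -0.41]
contact_force: [-1.1, -1.0, 2.9]
gripper_width: 0.67
time: 9.8
tool_pos: [0.431, 0.2218, 0.0762]
tool_rot: [-0.505, 0.506, 0.495, -0.494]
contact_force: [-0.4, -1.2, 3.4]
gripper_width: 0.667
[ 0.322 -0.138  2.069  0.     1.208 -2.798] [0.431  0.2218 0.0762] [-0.37 -1.16  3.41]
```

```bash
python3 -m jog '{"offset":[[0,0,0],[0,0,0],[0,0,0],[0,0,0.06],[0,0,0],[0,0,0],[0,0,0],[0,0,0],[0,0,0],[0,0,0],[0,0,0],[0,0,0]],"angular":[[0,0,0],[0,0,0],[0,0,0],[0,0,0],[0,0,-1],[0,0,-1],[0,0,-1],[0,0,-1],[0,0,-1],[0,0,-1],[0,0,-1],[0,0,-1]],"jaw":[70,80,85,85,85,85,85,85,85,85,85,85]}'; python3 -m jog '{"offset":[[0,0,0],[0,0,0],[0,0,0],[0,0,0],[0,0,0],[0,0,0],[0,0,0],[0,0,0],[0,0,0],[0,0,0],[0,0,0],[0,0,0]],"angular":[[0,0,-1],[0,0,-1],[0,0,-1],[0,0,-1],[0,0,-1],[0,0,-1],[0,0,-1],[0,0,-1],[0,0,-1],[0,0,-1],[0,0,-1],[0,0,-1]],"jaw":[85,85,85,85,85,85,85,85,85,85,85,85]}'; python3 -m jog '{"offset":[[0,0,0],[0,0,0],[0,0,0],[0,0,0],[0,0,0]],"angular":[[0,0,-1],[0,0,-1],[0,0,-1],[0,0,0],[0,0,0]],"jaw":[85,85,85,75,68]}'; python3 - <<'E'
from h import *
im=manip.grab_frame('side')
s=manip.state();print(s['joint_pos'].round(3),s['tool_pos'].round(4),s['contact_force'].round(2))
c=cv2.convertScaleAbs(cv2.resize(im[170:320,180:310],None,fx=4,fy=4,interpolation=cv2.INTER_CUBIC),alpha=2)
cv2.imwrite('pics/s6.png',c)
E
```

```text
time: 11.0
tool_pos: [0.4301, 0.2215, 0.0782]
tool_rot: [0.663, -0.663, -0.245, 0.245]
contact_force: [-0.6, 0.1, 0.0]
gripper_width: 0.994
time: 12.2
tool_pos: [0.4301, 0.2215, 0.0782]
tool_rot: [0.681, -0.681, 0.191, -0.191]
contact_force: [0.0, -0.4, -0.4]
gripper_width: 0.996
time: 12.7
tool_pos: [0.4301, 0.2215, 0.0781]
tool_rot: [0.643, -0.643, 0.293, -0.293]
contact_force: [0.1, 0.3, 0.1]
gripper_width: 0.795
[ 0.322 -0.142  2.069 -0.     1.214 -0.394] [0.43   0.2214 0.0781] [ 0.62 -0.38 -0.45]
```

View pics/s6.png

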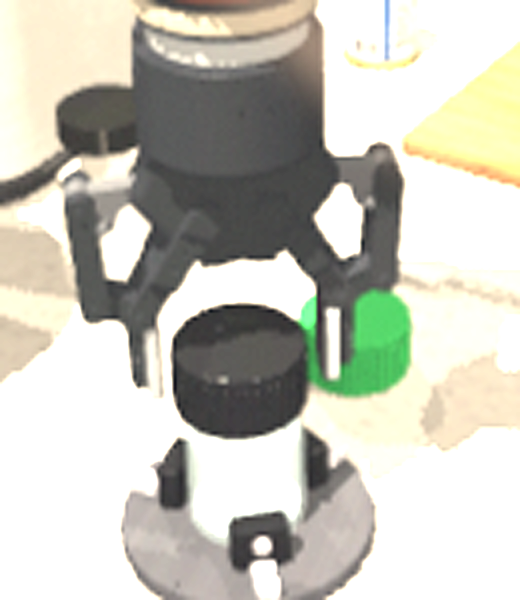

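```bash
python3 -m jog '{"offset":[[0.02,0.01,0],[0,0,0],[0,0,0],[0,0,0],[0,0,0]],"angular":[[0,0,0],[0,0,0],[0,0,0],[0,0,0],[0,0,0]],"jaw":[60,58,50,50,50]}';  python3 -m jog '{"offset":[[0,0,0.005],[0,0,0.005],[0,0,0.005],[0,0,0.005],[0,0,0.005],[0,0,0.005]],"angular":[[0,0,1],[0,0,1],[0,0,1],[0,0,1],[0,0,1],[0,0,1]],"jaw":[50,50,50,50,50,50]}'
```

```text
time: 13.25
tool_pos: [0.4313, 0.2221, 0.0786]
tool_rot: [0.643, -0.643, 0.294, -0.294]
contact_force: [-2.6, -0.9, 5.6]
gripper_width: 0.663
time: 13.85
tool_pos: [0.4312, 0.222, 0.08]
tool_rot: [0.703, -0.703, 0.079, -0.079]
contact_force: [-1.6, -1.2, 5.2]
gripper_width: 0.666
```

```bash
python3 -m jog '{"offset":[[0,0,0.006],[0,0,0.006],[0,0,0.006],[0,0,0.006],[0,0,0.006],[0,0,0.005],[0,0,0.005],[0,0,0.005],[0,0,0],[0,0,0],[0,0,0],[0,0,0]],"angular":[[0,0,1],[0,0,1],[0,0,1],[0,0,1],[0,0,1],[0,0,1],[0,0,1],[0,0,1],[0,0,1],[0,0,1],[0,0,1],[0,0,0]],"jaw":[50,50,50,50,50,50,50,50,50,50,50,50]}'
python3 -m jog '{"offset":[[0,0,0.02],[0,0,0.02],[0,0,0.02]],"angular":[[0,0,0],[0,0,0],[0,0,0]],"jaw":[50,50,50]}'
```

```text
time: 15.05
tool_pos: [0.4316, 0.2221, 0.0826]
tool_rot: [-0.633, 0.633, 0.316, -0.315]
contact_force: [-1.5, -0.4, 5.2]
gripper_width: 0.668
time: 15.35
tool_pos: [0.4306, 0.2218, 0.0842]
tool_rot: [0.633, -0.633, -0.315, 0.315]
contact_force: [-0.1, 0.4, -0.7]
gripper_width: 0.669
```

```bash
python3 -m jog '{"offset":[[0,0,0.05],[0,0,0.05],[0,0,0.05],[0,0,0.05]],"angular":[[0,0,0],[0,0,0],[0,0,0],[0,0,0]],"jaw":[50,50,50,50]}'
python3 -m jog '{"offset":[[0,0,0.1],[0,0,0.15],[0,0,0.2],[0,0,0.2],[0,0,0.2],[0,0,0.1],[0,0,0]],"angular":[[0,0,0],[0,0,0],[0,0,0],[0,0,0],[0,0,0],[0,0,0],[0,0,0]],"jaw":[50,50,50,50,50,50,50]}'; python3 - <<'E'
from h import *
im=manip.grab_frame('side')
s=manip.state();print(s['joint_pos'].round(3),s['tool_pos'].round(4),s['contact_force'].round(2))
c=cv2.convertScaleAbs(cv2.resize(im[150:300,180:310],None,fx=4,fy=4,interpolation=cv2.INTER_CUBIC),alpha=2)
cv2.imwrite('pics/s7.png',c)
E
```

```text
time: 15.75
tool_pos: [0.4311, 0.222, 0.0951]
tool_rot: [-0.633, 0.633, 0.315, -0.315]
contact_force: [0.6, -1.0, -0.4]
gripper_width: 0.66
time: 16.45
tool_pos: [0.4318, 0.2222, 0.1437]
tool_rot: [-0.633, 0.633, 0.316, -0.314]
contact_force: [-0.2, 0.4, -0.9]
gripper_width: 0.669
[ 0.322 -0.22   2.02   0.     1.341 -2.172] [0.4313 0.2221 0.1429] [ 0.53  0.22 -0.63]
```

View pics/s7.png

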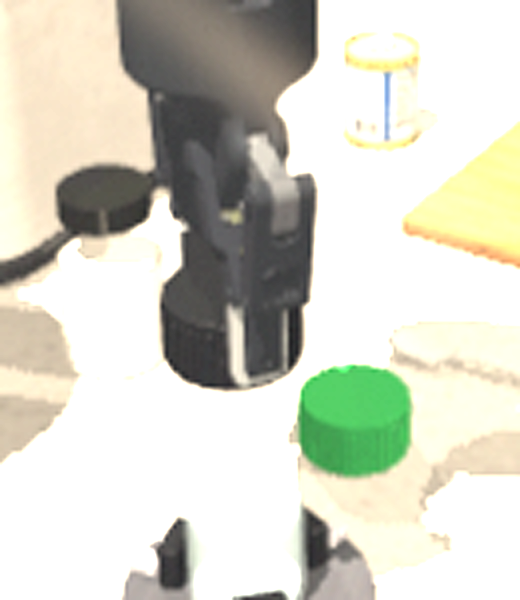

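```bash
python3 -m jog '{"offset":[[0,0,0.2],[0.05,-0.3,0.1],[0.05,-0.6,0],[0.05,-0.8,0],[0.05,-0.9,0],[0.05,-0.9,0],[0.05,-0.9,0],[0.05,-0.9,0],[0.05,-0.9,0],[0.05,-0.9,0],[0.02,-0.8,0],[0,-0.6,0]],"angular":[[0,0,-1],[0,0,-1],[0,0,-1],[0,0,-1],[0,0,-1],[0,0,-1],[0,0,-1],[0,0,-1],[0,0,-1],[0,0,-1],[0,0,0],[0,0,0]],"jaw":[50,50,50,50,50,50,50,50,50,50,50,50]}'; python3 -m jog '{"offset":[[0,0,0],[0,0,0],[0,0,0]],"angular":[[0,0,0],[0,0,0],[0,0,0]],"jaw":[50,50,50]}'; python3 - <<'E'
from h import *
im=manip.grab_frame('side')
s=manip.state();print(s['joint_pos'].round(3),s['tool_pos'].round(4),s['contact_force'].round(2))
cv2.imwrite('pics/s8.png',im)
E
```

```text
time: 17.7
tool_pos: [0.4539, -0.2053, 0.1567]
tool_rot: [0.706, -0.706, 0.045, -0.044]
contact_force: [0.6, 0.5, -0.1]
gripper_width: 0.662
time: 18.0
tool_pos: [0.4543, -0.202, 0.1567]
tool_rot: [0.706, -0.705, 0.044, -0.043]
contact_force: [0.5, 1.0, -0.7]
gripper_width: 0.666
[-0.568 -0.201  1.98   0.     1.364 -2.016] [ 0.4544 -0.2019  0.1569] [-0.66 -0.53 -0.99]
```

View pics/s8.png

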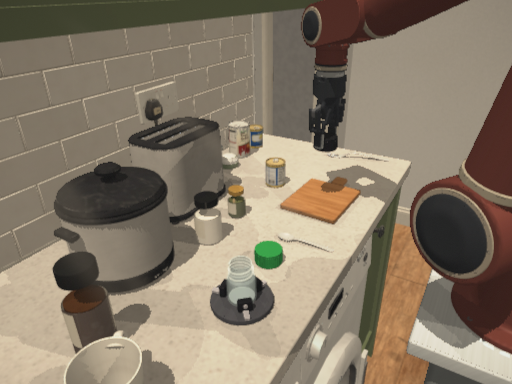

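The jar is open at (241,275), and the lid is held above the board at (325,143). Next I lower it.

```bash
python3 -m jog '{"offset":[[0,0,-0.3],[0,0,-0.4],[0,0,-0.4],[0,0,-0.4],[0,0,-0.4],[0,0,-0.3],[0,0,-0.2],[0,0,-0.1],[0,0,0],[0,0,0]],"angular":[[0,0,0],[0,0,0],[0,0,0],[0,0,0],[0,0,0],[0,0,0],[0,0,0],[0,0,0],[0,0,0],[0,0,0]],"jaw":[50,50,50,50,50,50,50,50,50,50]}'; python3 - <<'E'
from h import *
im=manip.grab_frame('side')
s=manip.state();print(s['tool_pos'].round(4),s['contact_force'].round(2))
cv2.imwrite('pics/s9.png',cv2.convertScaleAbs(cv2.resize(im[120:230,260:380],None,fx=5,fy=5,interpolation=cv2.INTER_CUBIC),alpha=2))
E
```

```text
time: 19.05
tool_pos: [0.455, -0.2032, 0.0329]
tool_rot: [-0.706, 0.706, -0.043, 0.044]
contact_force: [-0.9, -0.2, -1.3]
gripper_width: 0.667
[ 0.4552 -0.2034  0.0332] [ 0.02 -0.04  0.74]
```

View pics/s9.png

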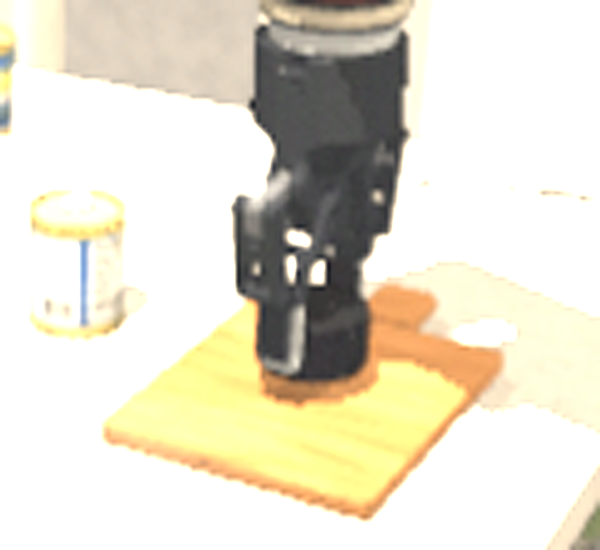

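```bash
python3 -m jog '{"offset":[[0,0,-0.06],[0,0,-0.06],[0,0,-0.06],[0,0,-0.04],[0,0,-0.02],[0,0,0]],"angular":[[0,0,0],[0,0,0],[0,0,0],[0,0,0],[0,0,0],[0,0,0]],"jaw":[50,50,50,50,50,50]}'; python3 -m jog '{"offset":[[0,0,-0.02],[0,0,-0.02],[0,0,0]],"angular":[[0,0,0],[0,0,0],[0,0,0]],"jaw":[50,50,50]}'
```

```text
time: 19.7
tool_pos: [0.4544, -0.203, 0.02]
tool_rot: [0.706, -0.706, 0.044, -0.044]
contact_force: [0.1, 0.0, -0.7]
gripper_width: 0.668
time: 20.0
tool_pos: [0.4545, -0.203, 0.0182]
tool_rot: [0.706, -0.706, 0.044, -0.044]
contact_force: [-0.7, -0.0, -0.8]
gripper_width: 0.666
```

```bash
python3 -m jog '{"offset":[[0,0,-0.02],[0,0,0]],"angular":[[0,0,0],[0,0,0]],"jaw":[50,50]}'; python3 -m jog '{"offset":[[0,0,-0.015],[0,0,0]],"angular":[[0,0,0],[0,0,0]],"jaw":[50,50]}'
```

```text
time: 20.2
tool_pos: [0.4548, -0.2031, 0.018]
tool_rot: [-0.706, 0.706, -0.044, 0.044]
contact_force: [-1.9, 2.2, 5.3]
gripper_width: 0.667
time: 20.4
tool_pos: [0.455, -0.2033, 0.018]
tool_rot: [-0.706, 0.706, -0.044, 0.044]
contact_force: [-4.8, 2.1, 8.8]
gripper_width: 0.664
```

```bash
python3 -m jog '{"offset":[[0,0,0.02],[0,0,0],[0,0,0],[0,0,0],[0,0,0],[0,0,0]],"angular":[[0,0,0],[0,0,0],[0,0,0],[0,0,0],[0,0,0],[0,0,0]],"jaw":[50,50,60,66,75,85]}'; python3 -m jog '{"offset":[[0,0,0],[0,0,0],[0,0,0.1],[0,0,0.3],[0,0,0.6],[0,0,0.8],[0,0,0.8],[0,0,0.6],[0,0,0.2],[0,0,0]],"angular":[[0,0,0],[0,0,0],[0,0,0],[0,0,0],[0,0,0],[0,0,0],[0,0,0],[0,0,0],[0,0,0],[0,0,0]],"jaw":[85,85,85,85,85,85,85,85,85,85]}'; python3 - <<'E'
from h import *
for n in('side','top'): cv2.imwrite(f'pics/{n}10.png',manip.grab_frame(n))
im=cv2.imread('pics/side10.png');cv2.imwrite('pics/s10.png',cv2.convertScaleAbs(cv2.resize(im[120:230,260:380],None,fx=5,fy=5,interpolation=cv2.INTER_CUBIC),alpha=2))
E
```

```text
time: 21.0
tool_pos: [0.4543, -0.2029, 0.0173]
tool_rot: [0.706, -0.706, 0.044, -0.044]
contact_force: [0.9, -0.1, 0.0]
gripper_width: 0.994
time: 22.0
tool_pos: [0.4554, -0.2036, 0.1893]
tool_rot: [-0.705, 0.706, -0.043, 0.045]
contact_force: [0.3, 0.0, -0.3]
gripper_width: 0.995
```

View pics/s10.png

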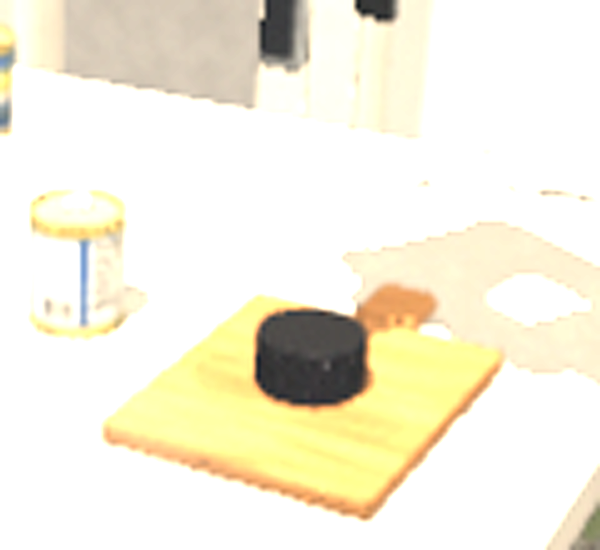

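View pics/top10.png

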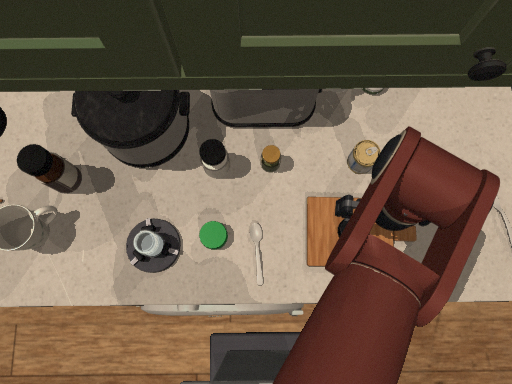

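```bash
python3 -c "
from h import *
print(ray('side',322,186.6,.046),'board .455,-.2025');s=manip.state();print(s['contact_force'],s['time']);manip.job_done()"
```

```text
[ 0.45178567 -0.19559638  0.046     ] board .455,-.2025
[-0.04466606  0.16171075 -1.07277451] 22.1
the job is handed in; nothing more can be done
```

The lid is off the jar and lying flat, right way up, on the middle of the board's blade. I handed the job in at 22.1 s; the hand-in gives no verdict.

- **Unscrewing:** I turned the lid about 430° anticlockwise in two grips, raising the tool with the thread. The highest force I saw at the wrist was about 11 N, read at the end of each move. The upward force dropped to about the lid's weight before I lifted it straight off.
- **Placing:** I carried the lid over and lowered it in small steps until the board pushed back with about 9 N. I then eased off, opened the fingers and raised the tool clear.
- **Last checks:** The side view puts the lid's centre about 8 mm from the middle of the blade, while the tool position at release puts it within 1 mm. The two disagree by several millimetres, but both are well inside 50 mm. The jar stands open, the bystanders and the green lid show no visible shift, and the robot touches nothing.
- **Camera mismatch:** At the start, the two camera views disagreed by about 5 mm on where the lid was. I corrected for this using where the fingertips appeared in the side view, and the grips confirmed it.

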